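# Clamp a lime in the fruit peeler with the inner of two concentric knobs

## Task

The lime is sitting in the fruit peeler. Take the peeler's arm by its nose and lower it gently until the sprung pad is pushed in about 5 mm by the lime, never all the way, and let go; then take the square inner knob and lock the arm by turning it clockwise to its stop, letting go and taking it again as needed. Do not turn the wide ring under it, which sets the peel thickness, and do not knock over the salt shaker or the dropper bottle.

Things in the scene. Friction and masses are not known exactly. Their poses are not given: they have to be found in the camera images.
- peeler: Fixed fruit peeler. White base 214 x 120 x 18 mm; origin on the worktop under the common axis of cup, pad and knobs; x points to its column (at yaw 0 away from the robot), z up. Base from x -62 to +152 mm; steel column 26 mm wide, 246 mm tall at x +125; parked blade finger 78 mm tall at x +33 to +82, y +42. The white arm slides on the column, overhanging the base.
- nose (a point): Grip point in the arm's nose, 68 mm from the common axis towards the peeler's -x, axes as the peeler's; moves with the arm. The arm is here 26 mm wide (along the peeler's y) and 22 mm thick, this point at mid thickness; it ends 17 mm further on. Fingers from above can straddle it; only the base lies below.
- press_arm (a joint): Downward travel of the arm, m: 0 top, 0.08 lowest; its underside is at height 0.175 - value. It stays where it is left: friction 12 N, mass 0.36 kg, so about 5 to 9 N pushes it down, steadily (plus the pad's spring once that touches, and 15 N per m/s), and about 16 N lifts it, locked or not.
- pad (a joint): How far the sprung grey pad under the arm is pushed up into it, m: 0 free, 0.012 bottomed; 0.8 N per mm. It should end near 0.005 (4 N); 0.002 to 0.009 is good.
- pad_face (a point): Underside of the pad, a 24 mm disc on the common axis, 30 mm below the arm's underside when free. Under it a lime (52 x 43 x 44 mm) lies loose, any way round, in a grey cup; the cup's stem is set differently each time, so the lime's top is anywhere from 75 to 106 mm above the worktop and is found by touch.
- ring (a joint): Outer knob, the peel thickness ring: aluminium disc 56 mm wide, 14 mm high, ribbed edge with one pointer lug, its top 37 mm above the arm's underside. Angle in rad, 0 at the start, growing clockwise from above; it turns at a light touch (0.02 N m), stays where it is left, and must stay within 0.14 of 0.
- lock (a joint): Inner knob, the arm's lock: aluminium square 24 x 24 mm, 24 mm high, rounded edges, a scribed line on top, standing 5 to 29 mm above the outer ring's top on the same axis. Angle in rad, growing clockwise seen from above: 0 loose, stop at 4.5 locked (over 4.25 counts). Friction 0.08 N m; it stays where it is left and does not drag the ring along.
- lock_grip (a point): Centre of the square inner knob, 17 mm above the top of the outer ring and 54 mm above the arm's underside; moves with the arm and turns with the knob: its x and y axes are square to the knob's faces.
- salt: Salt shaker beside the peeler, glass with grey cap, 44 mm wide, 90 mm tall, origin under its middle; a bystander that must stay standing.
- dropper: Brown dropper bottle on the peeler's other side, 33 mm wide, 102 mm tall, origin under its middle; a bystander that must stay standing.

How it is judged:
By the outcome, as a careful person would: the job done as asked, in the order asked, and still so for the second after the job is handed in, with the robot touching nothing.
It also fails if it takes over 70 s, if anything falls off the work surface, if the arm or the gripper's body presses on something with over 40 N, if the wrist force passes 120 N, or if a joint passes its speed limit or range.

## Robot

A 7-joint arm with a two-finger parallel gripper is mounted at the origin on a cart in front of the work surface, level with it; the furniture and walls round the work are solid. World frame = base frame: x ahead of the robot, y to its left, z up, the work surface at z = 0. Lengths are in m, angles in rad, forces in N, time in s.
With the tool pointing down it reaches from about 0.35 to 0.9 m from the base axis. Payload 7.2 kg.
Tool frame: the origin (TCP) lies midway between the tips of the shut fingers; the grasp point (between the pads) lies 19 mm behind it; z points along the fingers, y is the line along which they close (so a half turn about z gives the same grasp; the last joint's range is limited). The gripper opens to 85 mm and grips with 20 to 120 N. Pads are 22 mm wide; open, the fingers measure 114 mm over their backs; the gripper's body (76 mm by 85 mm) begins 54 mm behind the grasp point. The pads swing forward as they close: fully open they stand 13 mm farther back than shut.
Start: joints at [-1.231, 0.411, -0.013, 1.596, 0.006, 1.134, -0.082], TCP at [0.248, 0.574, 0.231] pointing down, gripper open.
Joint ranges: [-2.95, 2.95], [-0.29, 1.99], [-1.47, 1.44], [0.14, 2.54], [-1.03, 4.17], [0.13, 1.85], [-2.86, 2.86]. Speed limits (rad/s): [2.39, 2.39, 3.01, 3.01, 3.14, 3.14, 3.14].

## Interface

Orientations are given as a 3x3 rotation matrix whose columns are the frame's x, y, z axes.
In Python, from bench import reach, move_straight, movej, set_gripper, hold, ik, grab_frame, camera_info, MotionError, hand_in, spot_in, read_time_s, read_qpos, read_joint_velocities, read_joint_efforts, read_tcp_pos, read_eef_rot, read_contact_force, read_ft_torque, read_opening, read_grip_force gives the robot as it stands. Calls block until the motion is done:
- reach(position, orientation): joint-space move of the TCP to a pose.
- move_straight(position, rot=None, speed=0.15): straight line of the TCP; rot=None keeps the orientation; speed is the mean speed in m/s.
- movej(angles): joint-space move.
- set_gripper(opening, newtons=None): finger opening in m; newtons is the grip in N (None keeps the last); returns when the fingers have stopped.
- hold(seconds).
- ik(position, orientation): joint angles nearest the present ones, or None.
- grab_frame(name): name is "scene" or "top"; returns (picture, depth): 384x512x3 uint8, blue, green, red; 384x512 float32, m along the optical axis (not along the pixel's ray), 0 where there is no reading.
- camera_info(name): a dict with "mtx" (3x3 intrinsics, pixels), "rvec" (rotation vector, rad) and "tvec" (3), from world to camera coordinates, as OpenCV has them. Camera axes: x right, y down, z forward; pixel columns grow to the right and rows downward; lengths in m; the calibration is good to about 2 mm. A picture is of the moment at which its call begins. camera_info takes no time and is no camera call.
A pose or a line that the arm cannot do raises MotionError and nothing moves.
- hand_in(): hands the job in; it is judged then, once.
Trained networks look in the newest picture that a camera, given by its name, has taken for a name from the list of things; names that differ only in an ending like _2 or _b are one class to them, and where a whole thing is asked for, a point or a joint stands for the part that bears it (a point fixed in the world has none). Each returns a list of dicts, best first, with "score" (0 to 1); they miss things now and then, are a little off and sometimes report something else, mostly with a low value. They report only what shows in the picture. A call takes as long as a camera call.
- spot_in(camera, name): "position" ([x, y, z] in m, in world coordinates, good to about 4 mm: the middle of the surface that is visible of it).
Readings, each from a call of its own:
- read_time_s(): time.
- read_qpos(): joint angles.
- read_joint_velocities(): joint speeds.
- read_joint_efforts(): joint torques, N m.
- read_tcp_pos(): TCP position.
- read_eef_rot(): TCP orientation.
- read_contact_force(): force on the tool from outside, world axes, zero at the start.
- read_ft_torque(): the same for the moment, N m.
- read_opening(): finger opening in m.
- read_grip_force(): force on a finger pad.
Only numpy, scipy, OpenCV 4.12 (cv2) and the standard library are available. Lean on these libraries where they do the work, as an engineer would, in place of code of your own. Each camera call takes 0.05 s, during which the arm holds its last target. There are 200 camera calls.

## Working session

There is one attempt and no reset: what is moved stays moved. The work goes in short steps, each a Python script; the robot and the scene stay as the last script left them, time stands still between calls to the robot, and variables do not carry over. Pictures are saved under pics/ and viewed, at most 10 in all, crops included, and the job is handed in when it is done.

```bash
mkdir -p pics; ls
cat > h.py <<'E'
import numpy as np, cv2
from bench import *
def cam(n):
    c=camera_info(n); R=cv2.Rodrigues(np.array(c["rvec"],float))[0]; return np.array(c["mtx"]),R,np.array(c["tvec"],float).ravel()
def cloud(n,d):
    K,R,t=cam(n); v,u=np.mgrid[:d.shape[0],:d.shape[1]]
    P=np.stack([(u-K[0,2])/K[0,0]*d,(v-K[1,2])/K[1,1]*d,d],-1)
    W=(P-t)@R; W[d<=0]=np.nan; return W
def proj(n,p):
    K,R,t=cam(n); q=K@(R@np.array(p)+t); return q[:2]/q[2]
E
python3 - <<'E'
from h import *
for n in("scene","top"):
    p,d=grab_frame(n); cv2.imwrite(f"pics/{n}0.png",p); np.save(f"pics/{n}0.npy",d)
    for k in("peeler","nose","pad_face","ring","lock","lock_grip","salt","dropper"):
        print(n,k,[(np.round(r["position"],3).tolist(),round(r["score"],2)) for r in spot_in(n,k)][:3])
print(read_time_s())
E
```

```text
bench.py
pics
scene peeler [([0.608, -0.036, 0.061], 0.57)]
scene nose [([0.578, -0.032, 0.179], 0.72)]
scene pad_face [([0.578, -0.009, 0.136], 0.43)]
scene ring [([0.568, -0.02, 0.196], 0.63)]
scene lock [([0.57, -0.017, 0.214], 0.48), ([0.579, -0.029, 0.179], 0.34)]
scene lock_grip [([0.578, -0.018, 0.216], 0.47)]
scene salt [([0.624, 0.074, 0.063], 0.8), ([0.572, -0.017, 0.212], 0.75)]
scene dropper [([0.575, -0.128, 0.047], 0.61)]
top peeler [([0.614, -0.021, 0.016], 0.63)]
top nose [([0.586, -0.015, 0.179], 0.65)]
top pad_face []
top ring [([0.573, -0.006, 0.193], 0.7)]
top lock [([0.579, -0.008, 0.219], 0.5)]
top lock_grip [([0.579, -0.011, 0.224], 0.56)]
top salt [([0.612, -0.02, 0.018], 0.67), ([0.627, 0.09, 0.077], 0.6)]
top dropper [([0.577, -0.11, 0.061], 0.66)]
0.9
```

View pics/top0.png

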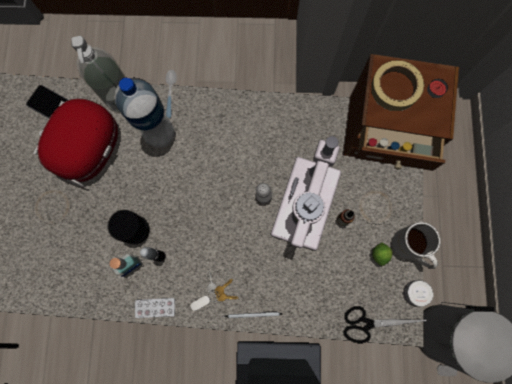

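View pics/scene0.png

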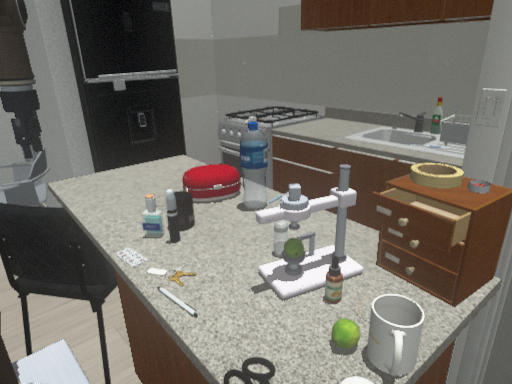

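The top view shows the peeler base centred near (308,203), the column at (328,150), the knobs at (311,206) and the arm nose at about (299,236). The salt is at (263,192) and the dropper at (346,217). Next I'll fit the pose from depth.

Run:
```python
from h import *
d=np.load("pics/top0.npy"); W=cloud("top",d); p=cv2.imread("pics/top0.png")
X=W[145:260,235:365].reshape(-1,3); X=X[~np.isnan(X).any(1)]
X=X[(abs(X[:,0]-.62)<.2)&(abs(X[:,1]+.02)<.16)]
print("table",np.median(X[X[:,2]<.01][:,2]))
h,e=np.histogram(X[:,2],np.arange(.01,.27,.005)); print([(round(a,3),int(b)) for a,b in zip(e,h) if b])
b=X[(X[:,2]>.012)&(X[:,2]<.026)]
print("base",cv2.minAreaRect(b[:,:2].astype(np.float32)*1000), np.median(b[:,2]))
k=X[X[:,2]>.15]; 
for lo,hi in((.16,.19),(.19,.205),(.205,.217),(.217,.235),(.235,.26)):
    s=k[(k[:,2]>lo)&(k[:,2]<hi)]
    if len(s)>4: print(lo,len(s),s.mean(0).round(4),s.min(0).round(3),s.max(0).round(3),cv2.minAreaRect(s[:,:2].astype(np.float32)*1000))
c=cv2.resize(p[130:260,240:370],(780,780),interpolation=cv2.INTER_CUBIC)[:600]
c=cv2.resize(p[135:255,240:370],None,fx=4.8,fy=4.8,interpolation=cv2.INTER_CUBIC)
cv2.imwrite("pics/crop.png",c); print(cam("top")[0][0,0], -cam("top")[1].T@cam("top")[2])
```

```text
table -0.002084555015445508
[(np.float64(0.01), 822), (np.float64(0.015), 1526), (np.float64(0.02), 58), (np.float64(0.025), 48), (np.float64(0.03), 25), (np.float64(0.035), 36), (np.float64(0.04), 43), (np.float64(0.045), 32), (np.float64(0.05), 47), (np.float64(0.055), 82), (np.float64(0.06), 44), (np.float64(0.065), 26), (np.float64(0.07), 70), (np.float64(0.075), 109), (np.float64(0.08), 77), (np.float64(0.085), 67), (np.float64(0.09), 10), (np.float64(0.095), 20), (np.float64(0.1), 1), (np.float64(0.14), 10), (np.float64(0.145), 10), (np.float64(0.15), 13), (np.float64(0.155), 15), (np.float64(0.16), 28), (np.float64(0.165), 31), (np.float64(0.17), 155), (np.float64(0.175), 761), (np.float64(0.18), 82), (np.float64(0.185), 239), (np.float64(0.19), 441), (np.float64(0.195), 33), (np.float64(0.2), 22), (np.float64(0.205), 19), (np.float64(0.21), 21), (np.float64(0.215), 51), (np.float64(0.22), 109), (np.float64(0.225), 11), (np.float64(0.23), 6), (np.float64(0.235), 4), (np.float64(0.24), 27), (np.float64(0.245), 4)]
base ((639.666015625, -47.26600646972656), (198.34805297851562, 
[... 308 characters left out ...]
  0.204] ((645.8230590820312, -37.96241760253906), (83.14429473876953, 203.4225311279297), 56.46793746948242)
0.205 47 [ 0.6308 -0.0236  0.211 ] [ 0.565 -0.055  0.205] [0.701 0.006 0.217] ((631.251708984375, -26.664501190185547), (27.877573013305664, 137.76669311523438), 71.35197448730469)
0.217 170 [ 0.5998 -0.0151  0.2217] [ 0.566 -0.053  0.217] [0.701 0.004 0.233] ((631.7177124023438, -26.54986572265625), (27.002714157104492, 136.41162109375), 71.4588623046875)
0.235 35 [ 0.6904 -0.0464  0.2432] [ 0.687 -0.058  0.24 ] [ 0.694 -0.036  0.247] ((690.6005859375, -47.22677993774414), (7.302116870880127, 21.6624755859375), 1.1523923873901367)
402.8975708497448 [0.42883891 0.08805943 1.00152241]
```

View pics/crop.png

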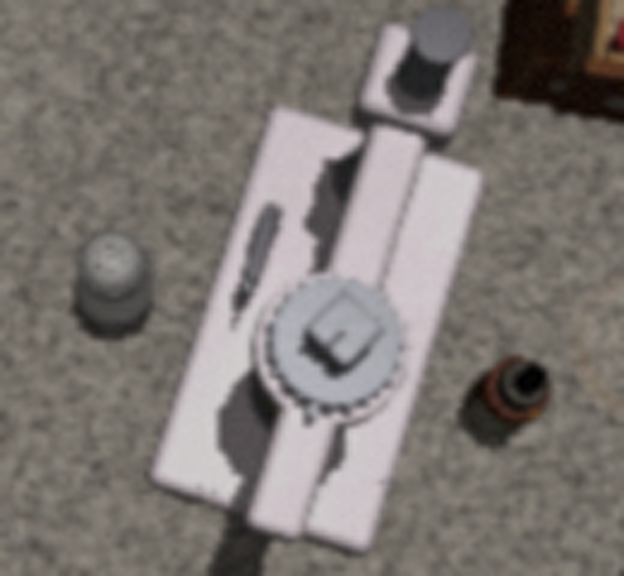

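The crop shows the square knob at about (343,330), turned roughly 45° in the image. The ring lug is at (308,415) and the nose end at (277,525). Next I'll refine the numbers.

Run:
```python
from h import *
d=np.load("pics/top0.npy"); W=cloud("top",d)
X=W[130:265,235:370].reshape(-1,3); X=X[~np.isnan(X).any(1)]; X[:,2]+=.002
r=np.hypot(X[:,0]-.579,X[:,1]+.01)
def show(n,s): print(n,len(s),np.median(s,0).round(4),cv2.minAreaRect(s[:,:2].astype(np.float32)*1000))
kn=X[(r<.03)&(X[:,2]>.2195)&(X[:,2]<.228)]; show("knob",kn)
rg=X[(r<.045)&(X[:,2]>.189)&(X[:,2]<.2)]; show("ring",rg); print(cv2.minEnclosingCircle(rg[:,:2].astype(np.float32)*1000))
ar=X[(X[:,2]>.176)&(X[:,2]<.184)&(r>.04)&(r<.1)]; show("arm",ar)
no=ar[ar[:,0]<.56]; show("nose",no); print(no[:,0].min())
v=cv2.fitLine(ar[:,:2].astype(np.float32),cv2.DIST_HUBER,0,.01,.01).ravel(); print("armline",v, np.arctan2(v[1],v[0]))
b=X[(X[:,2]>.013)&(X[:,2]<.022)]
# base connected component by pixel
m=((W[...,2]+.002>.0125)&(W[...,2]+.002<.0225)).astype(np.uint8)
m[:150]=0;m[255:]=0;m[:,:265]=0;m[:,345:]=0
m2=cv2.morphologyEx(m,cv2.MORPH_OPEN,np.ones((3,3)))
bb=W[m2>0]; show("base",bb)
hull=cv2.convexHull((bb[:,:2]*1000).astype(np.float32)); 
yaw=-.3
(c,s,a)=cv2.minAreaRect(hull)
print("base centre should be axis+45mm*x'")
for n,k,h in(("top","salt",.09),("top","dropper",.1)):
    pass
S=X[(X[:,2]>.06)&(np.hypot(X[:,0]-.625,X[:,1]-.085)<.04)]; show("salt",S); print(S[:,2].max())
S=X[(X[:,2]>.03)&(np.hypot(X[:,0]-.577,X[:,1]+.115)<.04)]; show("drop",S); print(S[:,2].max())
```

```text
knob 139 [ 0.5801 -0.0093  0.2229] ((580.2376098632812, -9.342632293701172), (22.42119598388672, 23.59977912902832), 46.381561279296875)
ring 442 [ 0.5748 -0.0066  0.1942] ((579.9149169921875, -10.110549926757812), (56.0349006652832, 57.04716873168945), 15.257790565490723)
((578.242919921875, -9.003564834594727), 30.95826530456543)
arm 567 [ 0.623  -0.0189  0.1792] ((586.4041137695312, -11.329421997070312), (25.64580535888672, 183.3856658935547), 72.76319122314453)
nose 246 [0.5209 0.0094 0.1792] ((520.2169189453125, 8.898924827575684), (25.307920455932617, 45.27532958984375), 74.16146087646484)
0.49679587674493403
armline [ 0.956457   -0.29187313  0.59117776 -0.01287628] -0.29618466
base 2281 [ 0.6255 -0.0145  0.0157] ((622.1588134765625, -22.488929748535156), (119.70934295654297, 212.98033142089844), 72.87442779541016)
base centre should be axis+45mm*x'
salt 179 [0.6341 0.0858 0.0855] ((636.828857421875, 85.32023620605469), (31.99561882019043, 33.421085357666016), 1.6131662130355835)
0.09347067458953817
drop 191 [ 0.579  -0.1106  0.0624] ((582.1731567382812, -114.03863525390625), (32.475345611572266, 29.643571853637695), 46.32394790649414)
0.10361020146309706
```

```bash
cat >> h.py <<'E'
YAW=-.2975; AX=np.array([.5795,-.0093]); U=np.array([np.cos(YAW),np.sin(YAW)])
def down(a):  # tool down, closing line (y) at world angle a
    y=np.array([np.cos(a),np.sin(a),0]); z=np.array([0,0,-1.]); return np.column_stack([np.cross(y,z),y,z])
E
python3 - <<'E'
from h import *
N=AX-.068*U; q=read_qpos(); print(read_eef_rot().round(2).tolist(), N)
for a in(YAW+np.pi/2,YAW-np.pi/2):
    for z in(.27,.148,.09): print(a,z,np.round(j,2) if (j:=ik([*N,z],down(a))) is not None else None)
best=min((a for a in(YAW+np.pi/2,YAW-np.pi/2) if ik([*N,.148],down(a)) is not None),key=lambda a:np.abs(ik([*N,.148],down(a))[6]))
print("use",best)
# knob options: j7 at angles
for a in np.deg2rad(46.4)+np.arange(-6,5)*np.pi/2/1: 
    j=ik([*AX,.2],down(a)); print(round(a,2),None if j is None else np.round(j[[0,4,6]],2))
E
```

```text
[[-0.92, 0.4, -0.0], [0.4, 0.92, 0.0], [0.0, 0.0, -1.0]] [0.51448708 0.0106329 ]
1.2732963267948967 0.27 [-0.53  0.19  0.49  1.83 -0.1   1.14  1.27]
1.2732963267948967 0.148 [-0.44  0.33  0.4   1.98 -0.17  0.87  1.32]
1.2732963267948967 0.09 [-0.38  0.41  0.33  2.02 -0.19  0.74  1.34]
-1.8682963267948964 0.27 [-0.77  0.22  0.78  1.85 -0.17  1.14 -1.8 ]
-1.8682963267948964 0.148 [-0.75  0.4   0.82  1.99 -0.37  0.9  -1.6 ]
-1.8682963267948964 0.09 [-0.72  0.51  0.8   2.04 -0.51  0.8  -1.49]
use 1.2732963267948967
-8.61 [-0.89 -0.68 -1.75]
-7.04 [-0.6  -0.32 -0.53]
-5.47 [-0.47 -0.22  0.95]
-3.9 [-0.24 -0.09  2.4 ]
-2.33 [-0.89 -0.68 -1.75]
-0.76 [-0.6  -0.32 -0.53]
0.81 [-0.47 -0.22  0.95]
2.38 [-0.24 -0.09  2.4 ]
3.95 [-0.89 -0.68 -1.75]
5.52 [-0.6  -0.32 -0.53]
7.09 [-0.47 -0.22  0.95]
```

Run:
```python
from h import *
N=AX-.068*U; R=down(YAW+np.pi/2)
reach([*N,.31],R); move_straight([*N,.21],R,speed=.15)
f0=read_contact_force(); print("f0",f0.round(2),read_opening())
set_gripper(.05,60); move_straight([*N,.148],R,speed=.06); print(read_contact_force().round(2))
set_gripper(0.02,60); print(read_opening(),read_grip_force(),read_contact_force().round(2),read_tcp_pos().round(4),read_time_s())
p,d=grab_frame("scene"); cv2.imwrite("pics/s1.png",cv2.resize(p[130:330,200:400],(600,600)))
```

```text
f0 [ 0.7  -0.74  1.42] 0.08533589371317245
[ 0.33  0.06 -0.06]
0.02555177597576009 61.08029007911682 [-1.01 -0.96  2.52] [0.5146 0.0105 0.1484] 5.9167
```

View pics/s1.png

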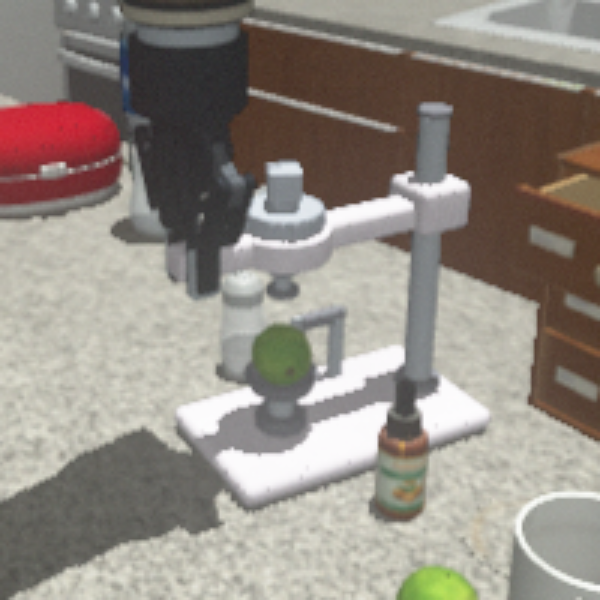

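The fingers straddle and grip the nose. The pad at (283,293) is still clear above the lime top at (281,323).

Run:
```python
from h import *
N=AX-.068*U; R=down(YAW+np.pi/2)
z=.148; log=[]; base=[]
def f(): return np.mean([read_contact_force()[2] for _ in range(3)])
while z>.094:
    z-=.001 if len(log)>4 else .002
    move_straight([*N,z],R,speed=.008); v=[]
    for _ in range(3): v.append(read_contact_force()[2]); hold(.015)
    log.append((round(read_tcp_pos()[2],4),round(float(np.mean(v)),2)))
    if len(log)>6:
        b=np.median([x[1] for x in log[3:10]])
        if log[-1][1]-b>2.2 and log[-2][1]-b>1.2: break
print(log,read_opening(),read_time_s())
p,d=grab_frame("scene"); cv2.imwrite("pics/s2.png",cv2.resize(p[150:300,230:380],(600,600)))
```

```text
[(np.float64(0.1465), 6.19), (np.float64(0.1445), 7.05), (np.float64(0.1425), 6.05), (np.float64(0.1405), 6.15), (np.float64(0.1385), 6.54), (np.float64(0.1375), 6.49), (np.float64(0.1365), 6.76), (np.float64(0.1355), 6.82), (np.float64(0.1345), 6.81), (np.float64(0.1335), 6.62), (np.float64(0.1325), 6.7), (np.float64(0.1315), 6.52), (np.float64(0.1305), 6.45), (np.float64(0.1295), 6.5), (np.float64(0.1285), 7.06), (np.float64(0.1275), 6.55), (np.float64(0.1265), 6.49), (np.float64(0.1255), 7.03), (np.float64(0.1245), 6.64), (np.float64(0.1235), 6.74), (np.float64(0.1225), 7.1), (np.float64(0.1215), 6.68), (np.float64(0.1205), 6.91), (np.float64(0.1195), 7.4), (np.float64(0.1185), 7.63), (np.float64(0.1176), 8.43), (np.float64(0.1167), 9.58)] 0.024988862281478903 15.3667
```

View pics/s2.png

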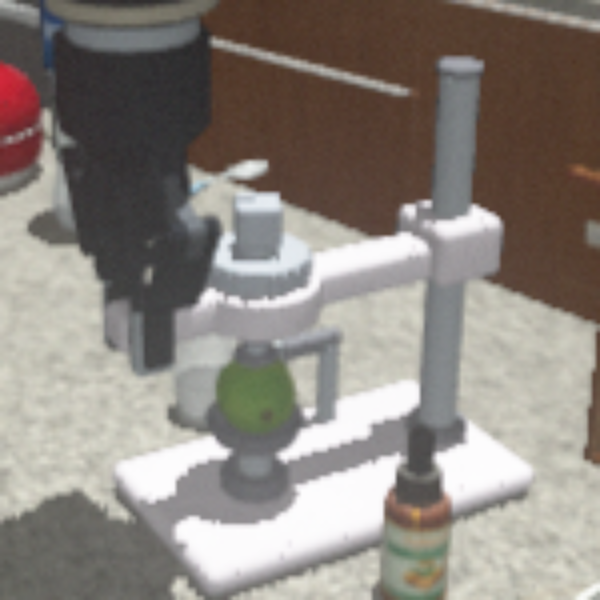

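The pad is touching the lime at (258,350), and the force is up about 2.9 N, so the pad is in about 3.4 mm. I'll lower it 1.6 mm more and release.

Run:
```python
from h import *
N=AX-.068*U; R=down(YAW+np.pi/2)
for z in (.1152,.1144):   # commanded; last was about .117-.0?
    move_straight([*N,z],R,speed=.008); v=[]
    for _ in range(3): v.append(read_contact_force()[2]); hold(.015)
    print(read_tcp_pos()[2].round(4),np.mean(v).round(2))
    if np.mean(v)>10.6: break
zt=read_tcp_pos()
set_gripper(.05,60); print(read_contact_force().round(2),read_tcp_pos().round(4))
move_straight([*N,.2],R,speed=.15); print(read_contact_force().round(2)); set_gripper(.085)
move_straight([*(N-.10*U),.29],R,speed=.25)
hold(.2)
d=np.mean([grab_frame("top")[1] for _ in range(3)],0); p=grab_frame("top")[0]
W=cloud("top",d)
X=W[130:265,235:370].reshape(-1,3); X=X[~np.isnan(X).any(1)]; X[:,2]+=.002
r=np.hypot(*(X[:,:2]-AX).T)
k=X[(r<.022)&(X[:,2]>.15)]; h,e=np.histogram(k[:,2],np.arange(.15,.24,.003)); print([(round(float(a),3),int(b)) for a,b in zip(e,h) if b])
ar=X[(X[:,2]>.13)&(X[:,2]<.16)&(r>.042)&(r<.08)]; print("armtop",np.median(ar,0).round(4),len(ar))
top=np.median(k[k[:,2]>k[:,2].max()-.008][:,2]); kn=k[abs(k[:,2]-top)<.004]
print("knob",top,cv2.minAreaRect(kn[:,:2].astype(np.float32)*1000),len(kn),read_time_s())
cv2.imwrite("pics/t3.png",cv2.resize(p[165:245,265:355],(720,640))[:600]); p=grab_frame("scene")[0]; cv2.imwrite("pics/s3.png",cv2.resize(p[150:300,230:380],(600,600)))
```

```text
0.1159 9.63
0.1151 10.37
[-0.31 -0.78 -0.44] [0.5144 0.0107 0.1142]
[0.61 0.19 0.68]
[(0.156, 1), (0.159, 146), (0.162, 27), (0.171, 6), (0.174, 2), (0.177, 2), (0.18, 5), (0.183, 2), (0.186, 41), (0.189, 91), (0.192, 1)]
armtop [ 0.5418 -0.0067  0.1458] 415
knob 0.4318248101344748 ((583.6741943359375, 3.3116073608398438), (4.643100738525391, 21.684091567993164), 75.6423568725586) 3 18.625
```

View pics/t3.png

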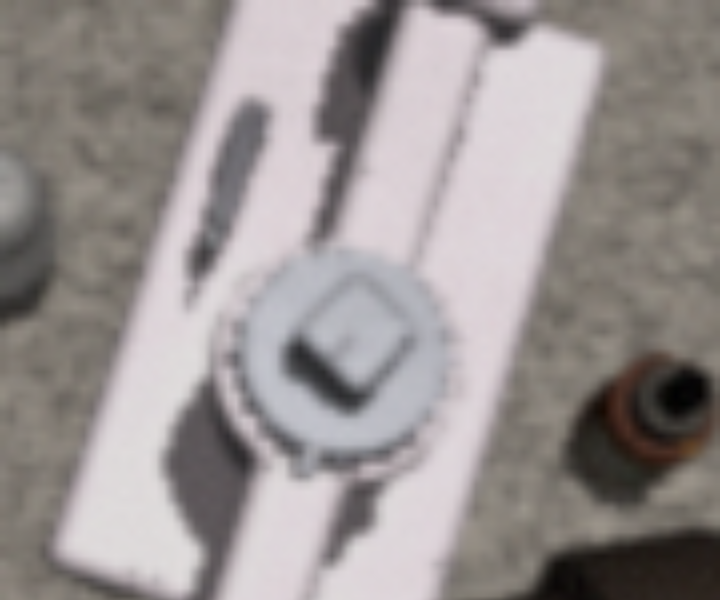

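View pics/s3.png

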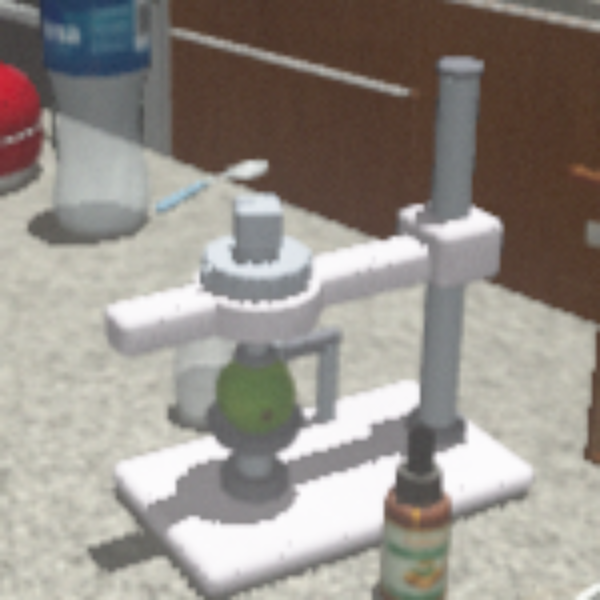

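The pad rests on the lime at (258,350), about 4.6 mm in. The arm underside is at 0.1237 m, and the estimates agree. The knob is still at about 45° and the ring lug at (305,465) hasn't moved. I can lock it in one turn using joint 7 alone.

Run:
```python
from h import *
a=np.deg2rad(46)+np.pi/2; R=down(a); Z=.1237+.043
move_straight([*(AX-.05*U),.32],speed=.25)
reach([*AX,.30],R); print(read_qpos().round(2))
set_gripper(.05); move_straight([*AX,.215],R,speed=.15); f0=read_contact_force(); t0=read_ft_torque()
move_straight([*AX,Z],R,speed=.05); print(read_contact_force().round(2)-f0.round(2),read_tcp_pos().round(4),read_qpos().round(2))
set_gripper(.01,35); print(read_opening(),read_grip_force(),(read_contact_force()-f0).round(2),read_time_s())
q0=read_qpos(); tot=0
while tot<4.75:
    step=.3 if tot<3.9 else .08
    tot+=step; q=q0.copy(); q[6]-=tot
    movej(q); F=read_contact_force()-f0; T=read_ft_torque()-t0
    print(round(tot,2),round(q0[6]-read_qpos()[6],3),F.round(1),T.round(2),round(read_opening(),4),round(read_tcp_pos()[2],4))
    if abs(F).max()>15 or (tot>.5 and abs(T[2])>.5): break
print(read_time_s())
```

```text
[-0.38  0.29  0.4   1.64 -0.12  1.24  2.42]
[ 0.36  1.57 -0.76] [ 0.5797 -0.0093  0.167 ] [-0.35  0.41  0.37  1.8  -0.18  0.96  2.47]
0.023182732110620257 38.6239492893219 [ 3.86 -3.07  1.26] 22.9833
0.3 0.296 [ 1.3  1.4 -0.3] [ 0.19  0.01 -0.14] 0.0234 0.1676
0.6 0.594 [0.8 1.6 0. ] [ 0.42  0.13 -0.05] 0.0233 0.1676
0.9 0.893 [ 0.1  2.5 -0.5] [ 0.76  0.14 -0.1 ] 0.0231 0.1676
1.2 1.193 [ 1.4  3.9 -0.7] [ 1.08  0.08 -0.07] 0.0232 0.1676
1.5 1.492 [ 1.5  5.5 -0.1] [ 1.31 -0.18 -0.09] 0.0233 0.1676
1.8 1.792 [ 2.   5.7 -0.6] [ 1.27 -0.28 -0.11] 0.0235 0.1676
2.1 2.092 [ 2.5  6.3 -1.8] [ 1.35 -0.4  -0.07] 0.0229 0.1676
2.4 2.392 [ 3.2  6.6 -2.2] [ 1.31 -0.61 -0.08] 0.023 0.1676
2.7 2.692 [ 3.7  6.8 -3.8] [ 1.21 -0.71 -0.09] 0.0232 0.1676
3.0 2.992 [ 4.5  6.  -4. ] [ 1.17 -0.85 -0.09] 0.0233 0.1676
3.3 3.292 [ 5.5  4.8 -3.5] [ 1.05 -0.95 -0.07] 0.0231 0.1676
3.6 3.592 [ 5.3  5.5 -3.4] [ 0.92 -1.   -0.13] 0.0237 0.1676
3.9 3.892 [ 6.1  4.7 -4.1] [ 0.78 -0.99 -0.06] 0.023 0.1676
4.2 4.19 [ 6.8  2.4 -3.8] [ 0.56 -1.35  1.17] 0.0236 0.1679
28.4667
```

A near-pure 1.2 N·m moment appeared at 4.19 rad of turn with no new lateral force, which looks like the stop. I'll press slightly further to confirm it, then let go and look.

Run:
```python
from h import *
q=read_qpos(); t=read_ft_torque()[2]
for i in range(3):
    q2=q.copy(); q2[6]-=.03*(i+1); movej(q2); T=read_ft_torque()[2]
    print(round(q[6]-read_qpos()[6],3),round(T,2),round(read_opening(),4),read_contact_force().round(1))
    if T>2.5: break
R=read_eef_rot(); print("closing angle",np.degrees(np.arctan2(R[1,1],R[0,1])))
set_gripper(.05); P=read_tcp_pos(); print(P.round(4), read_contact_force().round(2))
move_straight([*AX,.27],speed=.15); move_straight([*(AX-.15*U),.32],speed=.25); hold(.2)
p=grab_frame("top")[0]; d=np.median([grab_frame("top")[1] for _ in range(3)],0); W=cloud("top",d)
X=W[130:265,235:370].reshape(-1,3); X=X[~np.isnan(X).any(1)]; X[:,2]+=.002
r=np.hypot(*(X[:,:2]-AX).T)
kn=X[(r<.022)&(X[:,2]>.1865)&(X[:,2]<.195)]; print("knob",np.median(kn,0).round(4),cv2.minAreaRect(kn[:,:2].astype(np.float32)*1000),len(kn))
ar=X[(X[:,2]>.13)&(X[:,2]<.16)&(r>.042)&(r<.08)]; print("armtop",np.median(ar,0).round(4))
print(read_time_s())
cv2.imwrite("pics/t4.png",cv2.resize(p[165:245,265:355],(720,640))[:600])
```

```text
0.024 1.72 0.0234 [0.3 2.4 0. ]
0.056 2.4 0.0233 [ 0.1  2.1 -0.7]
0.087 3.09 0.0235 [1.  1.  0.1]
closing angle -108.99060538017652
[ 0.5826 -0.0112  0.1679] [-0.19  0.75  0.04]
knob [ 0.5799 -0.0093  0.1902] ((580.181884765625, -9.599068641662598), (23.711576461791992, 23.38055419921875), 83.93585205078125) 131
armtop [ 0.6375 -0.0273  0.146 ]
31.6083
```

View pics/t4.png

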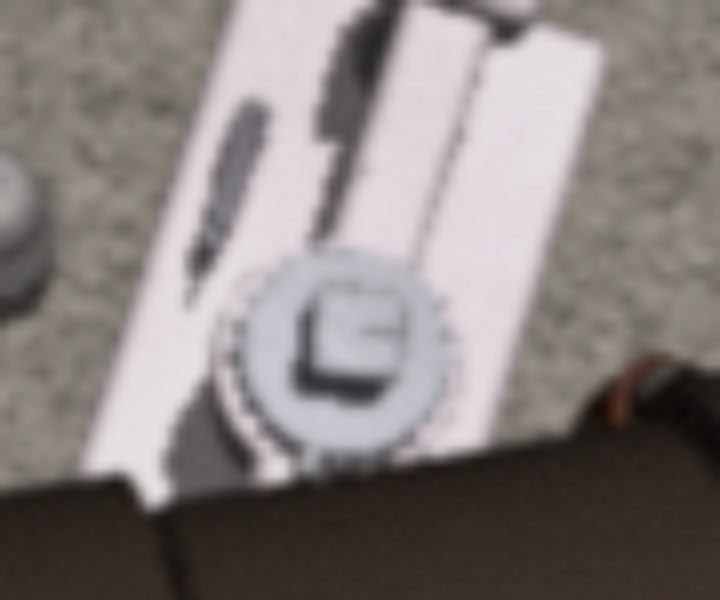

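The knob face now sits at 83.9°. A stop at 4.5 rad predicts about 85°, and the knob held against 3 N·m, so it is locked. I'll back off and check the ring lug and the bystanders.

Run:
```python
from h import *
reach([.40,.30,.33],down(1.27)); hold(.2)
p=grab_frame("top")[0]; s=grab_frame("scene")[0]
cv2.imwrite("pics/f.png",np.hstack([cv2.resize(p[155:255,250:360],(440,400)),cv2.resize(s[150:310,230:374],(360,400))]))
for n in("top","scene"):
  grab_frame(n)
  for k in("salt","dropper"): print(n,k,[(np.round(r["position"],3).tolist(),round(r["score"],2)) for r in spot_in(n,k)][:2])
print(read_time_s())
```

```text
top salt [([0.625, 0.088, 0.076], 0.82)]
top dropper [([0.575, -0.11, 0.061], 0.8)]
scene salt [([0.62, 0.076, 0.047], 0.59)]
scene dropper [([0.574, -0.127, 0.048], 0.9)]
34.2167
```

View pics/f.png

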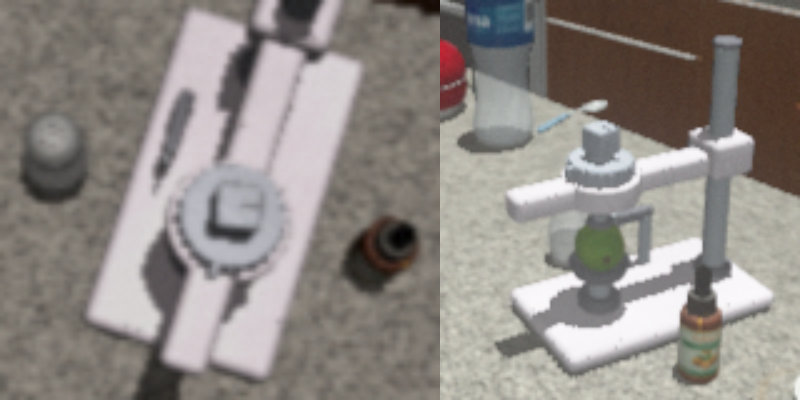

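The ring lug is still in its place at (212,272), the knob is turned, the pad rests on the lime, and both bystanders are standing.

```bash
python3 -c "
from bench import *
print(hand_in())"
```

```text
the job is handed in; nothing more can be done
None
```

I lowered the arm until the pad was pushed in about 4.6 mm (estimated from the force), let go, and turned the lock clockwise to its stop; in the last picture the ring looked unmoved and the salt and dropper were still standing, and I handed the job in at about 34 s.

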